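Gauge the terminal posts and sort them

TASK

Gauge the three terminal posts one at a time: lower each one foot first, upright, into the slot of the stepped steel gauge until it stops by itself and let it rest there a moment, then stand it upright in its tray before you touch the next post. A post whose foot passes the upper (go) jaws and stops on the lower (no-go) jaws is good and goes in the square tray; one that stops on top of the upper jaws, or sinks past the lower jaws to the floor of the gauge, is a reject and goes in the long tray. Leave the solder reel, the flux bottle and the loose circuit board alone, and let go of everything at the end.

Things in the scene. Friction and masses are not known exactly. Their poses are not given: they have to be found in the camera images.
- post_a: upright aluminium terminal post, 70 mm tall, about 70 g: round foot flange 8 mm thick, stem 14 mm in diameter, and from 44 mm up to the top a round head 18 mm in diameter to grip by. The foot is 21, 27 or 33 mm in diameter: there is one post of each, and which is which is for the gauge to tell. Origin: centre of the foot's underside, z up along the post
- post_b: upright aluminium terminal post, 70 mm tall, about 70 g: round foot flange 8 mm thick, stem 14 mm in diameter, and from 44 mm up to the top a round head 18 mm in diameter to grip by. The foot is 21, 27 or 33 mm in diameter: there is one post of each, and which is which is for the gauge to tell. Origin: centre of the foot's underside, z up along the post
- post_c: upright aluminium terminal post, 70 mm tall, about 70 g: round foot flange 8 mm thick, stem 14 mm in diameter, and from 44 mm up to the top a round head 18 mm in diameter to grip by. The foot is 21, 27 or 33 mm in diameter: there is one post of each, and which is which is for the gauge to tell. Origin: centre of the foot's underside, z up along the post
- gauge: stepped steel go/no-go gauge fixed to the bench: base plate 74 x 104 x 10 mm, on it two jaws 60 mm long with a slot between them along the gauge's x axis, open at both ends. Lower (no-go) gap 24 mm wide (across y), from 10 to 26 mm above the bench; upper (go) gap 30 mm wide, from 26 to 42 mm. Jaws 84 mm over their outer faces. Origin: centre of its underside, z up
- gauge_top (a point): centre of the slot at the level of the jaw tops, 42 mm above the bench. A post tried in the slot rests with its underside 42 mm (stopped by the go jaws), 26 mm (stopped on the no-go step) or 10 mm (on the base plate) above the bench
- square_tray: a fixed low open black tray, 100 x 100 mm outside, walls 4 mm thick and 20 mm high, inner floor 4 mm above the bench; it is for the good posts. Origin: centre of its underside, sides along x and y
- long_tray: a fixed low open black tray, 170 x 100 mm outside, walls 4 mm thick and 20 mm high, inner floor 4 mm above the bench; it is for the reject posts. Origin: centre of its underside, long side along x; it must hold two posts
- reel: bystander: grey solder reel lying flat, 60 mm in diameter, 46 mm high, origin at the centre of its underside
- flux: bystander: white flux bottle, 40 mm in diameter, 80 mm high, origin at the centre of its underside
- board: bystander: loose green circuit board strip, 40 x 140 mm, 11 mm high with its parts, long side along its y, origin at the centre of its underside
Things that resemble listed ones, but are neither listed nor needed, are in the scene too. Leave any pink or red look-alike of the post_b alone. What is shaped like the post_a but brown is not meant.

How it is judged:
By the outcome, as a careful person would: the job done as asked, in the order asked, and still so for the second after the job is handed in, with the robot touching nothing.
It also fails if it takes over 67 s, if anything falls off the work surface, if the arm or the gripper's body presses on something with over 40 N, if the wrist force passes 120 N, or if a joint passes its speed limit or range.

ROBOT

A 6-joint arm with a two-finger parallel gripper is mounted at the origin on the work surface. World frame = base frame: x ahead of the robot, y to its left, z up, the work surface at z = 0. Lengths are in m, angles in rad, forces in N, time in s.
With the tool pointing down it reaches from about 0.35 to 0.8 m from the base axis. Payload 7.3 kg.
Tool frame: the origin (TCP) lies between the finger pads; the fingertips stand 11 mm ahead of it and the grasp point (between the pads) lies 8 mm behind it; z points along the fingers, y is the line along which they close (so a half turn about z gives the same grasp; the last joint's range is limited). The gripper opens to 85 mm and grips with 20 to 120 N. Pads are 22 mm wide; open, the fingers measure 114 mm over their backs; the gripper's body (76 mm by 85 mm) begins 54 mm behind the grasp point. The pads swing forward as they close: fully open they stand 13 mm farther back than shut.
Start: joints at [0.975, 0.342, 1.524, -0, 1.275, -0.146], TCP at [0.228, 0.473, 0.242] pointing down, gripper open.
Joint ranges: [-2.53, 2.53], [-0.77, 2.02], [0.04, 2.7], [-1, 4.14], [0.28, 2.66], [-3.11, 3.11]. Speed limits (rad/s): [2.57, 2.57, 3.14, 3.14, 3.14, 3.14].

INTERFACE

Orientations are given as a rotation vector (axis times angle).
In Python, from workcell import env gives the robot as it stands.
- The arm moves only by the tool move_arm, never from a script. Its argument "increments" is a list that holds one entry, the list of rows, each a list of 6 numbers: the shift along the world's x, y, z as a fraction of full scale, then the turn, a rotation vector about the world's x, y, z as a fraction of full scale. In form: [[[x, y, z, rx, ry, rz], ...]]. A call has 1 to 12 rows; each row shifts and turns the commanded pose from where the row before left it; what a row does not reach is not made up. Full scale, the value 1, is 200 mm for a shift and 60 degrees for a turn. A row lasts 1/8 s, in which the tool goes at most 62.5 mm and 10.7 degrees, less where a joint would pass 70% of its speed; a pose out of reach is approached as far as the arm can. A call with a number of a shift or a turn outside -1 to 1 is refused whole. A call with a gripper value outside its range is refused whole. "gripper" is the closure, from 0 (fully open) to 1 (shut), set as the call begins (left out, the last holds). The fingers move at their own pace and stop on an object; the grip force is fixed at half the most. Time passes only in rows, so rows that do not move let the fingers close. It gives the time, the measured TCP pose, the force, the opening and the grip force at its end, in the units of the state.
- env.get_state(): the state, without advancing time (a new reading comes with each control period).
- env.get_image(name): name is "scene" or "top" or "wrist"; returns a dict with "frame" (384x512x3 uint8, red, green, blue), "intrinsics" (3x3 intrinsics, pixels), "R" (3x3) and "t" (3): a world point X has camera coordinates R X + t. Camera axes: x right, y down, z forward; pixel columns grow to the right and rows downward; lengths in m; the calibration is good to about 2 mm. A picture is of the moment at which its call begins. There is no depth.
- env.sign_off(): hands the job in; it is judged then, once.
The state is a dict: "time": time; "joint_positions": joint angles; "joint_vel": joint speeds; "effort": joint torques, N m; "position": TCP position; "tool_rot": TCP orientation; "contact_force": force on the tool from outside, world axes, zero at the start; "moment": the same for the moment, N m; "finger_gap": finger opening in m; "grasp_force": force on a finger pad.
Only numpy, scipy, OpenCV 4.12 (cv2) and the standard library are available. Lean on these libraries where they do the work, as an engineer would, in place of code of your own. Each camera call takes 0.05 s, during which the arm holds its last target. There are 200 camera calls.

## Working session

There is one attempt and no reset: what is moved stays moved. The work goes in short steps, Python scripts to look and compute and a tool call to move; the robot and the scene stay as the last step left them, time stands still between calls to the robot, and variables do not carry over. Pictures are saved under pics/ and viewed, at most 13 in all, crops included, and the job is handed in when it is done.

Besides the shell and the picture viewer there is one more tool, called by a JSON object that holds its "method" and its "body". move_arm: Moves the arm, as the interface text tells. Shift numbers are shares of 200 mm and turn numbers shares of 60 degrees, none past 1 either way. Its arguments: {"type":"object","properties":{"increments":{"type":"array"},"gripper":{"type":"number"}},"required":["increments"]}

```bash
mkdir -p pics; cat > h.py <<'E'
import numpy as np, cv2
from workcell import env
def im(n):
    d=env.get_image(n); return d, cv2.cvtColor(np.array(d["frame"]),cv2.COLOR_RGB2BGR)
def ray(d,u,v,z):
    K,R,t=(np.array(d[k],float) for k in("intrinsics","R","t"))
    c=-R.T@t; r=R.T@np.linalg.solve(K,[u,v,1.]); return c+r*(z-c[2])/r[2]
def proj(d,X):
    K,R,t=(np.array(d[k],float) for k in("intrinsics","R","t"))
    p=K@(R@np.array(X,float)+t); return p[:2]/p[2]
E
python3 - <<'E'
from h import *
a=[]
for n in("top","scene"):
    d,i=im(n); a.append(i); np.savez(n+".npz",frame=i,**{k:d[k] for k in("intrinsics","R","t")})
    print(n,-np.array(d["R"]).T@np.array(d["t"]))
cv2.imwrite("pics/top.png",cv2.resize(a[0],(800,600)));cv2.imwrite("pics/scene.png",cv2.resize(a[1],(800,600)))
s=env.get_state();print(s)
E
```

```text
top [0.37250086 0.02369682 1.23497959]
scene [1.05137907 0.39707874 0.6034787 ]
{'time': 0.1, 'joint_positions': array([ 9.74969900e-01,  3.42635822e-01,  1.52490924e+00, -6.32287600e-06,
        1.27542022e+00, -1.45984092e-01]), 'joint_vel': array([-0.00069798, -0.00081211, -0.00107323, -0.00010839, -0.001253  ,
       -0.00162377]), 'effort': array([ 2.38737535e-03, -4.34446764e+01, -2.46488875e+01,  5.76581684e-06,
        4.64616445e-03, -2.95538825e-05]), 'position': array([0.22806177, 0.47249608, 0.24170867]), 'tool_rot': array([-7.00555215e-01, -3.06198177e+00,  2.01264021e-03]), 'contact_force': array([ 0.32666389,  0.32038816, -0.60959   ]), 'moment': array([-0.00330795,  0.00474935,  0.04339717]), 'grasp_force': 0.0, 'finger_gap': 0.08550295077470582}
```

View pics/top.png

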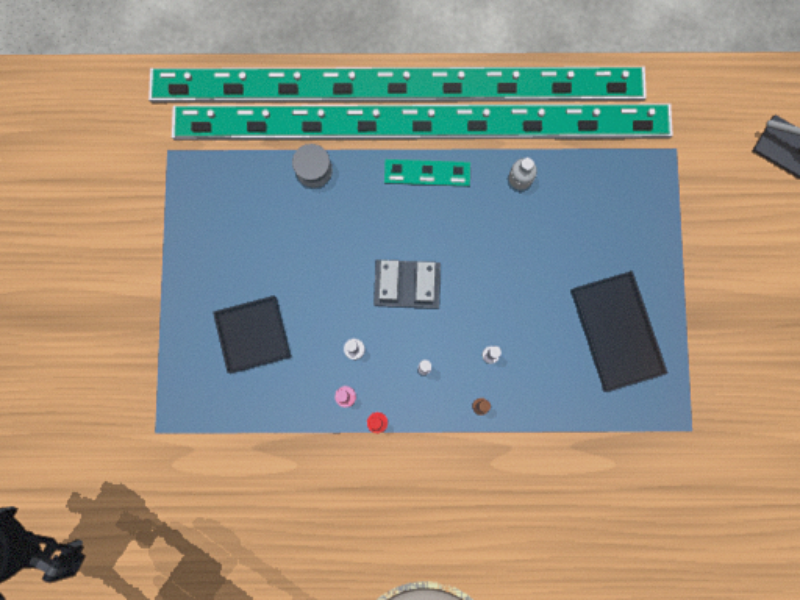

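View pics/scene.png

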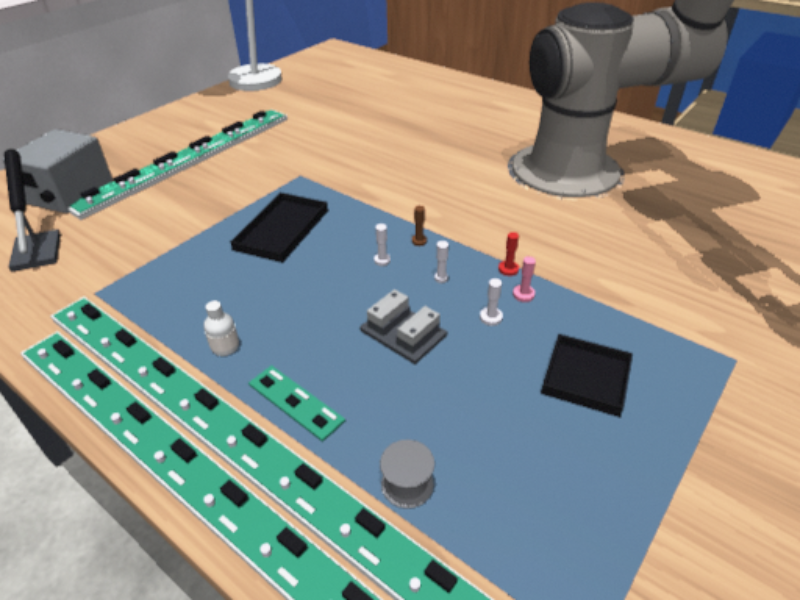

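The top view (800x600 px) shows three silver posts at (354,349), (425,368) and (492,354). The look-alikes are pink (345,397), red (377,422) and brown (482,406). The silver ones fit "aluminium", so those are the three to gauge. The gauge is at (407,283), the square tray at (252,335) and the long tray at (619,331).

```bash
cat > m.py <<'E'
from h import *
d=dict(np.load("top.npz")); i=d["frame"]; h=cv2.cvtColor(i,cv2.COLOR_BGR2HSV); s=.64
def blobs(mask,lo,hi,box):
    x0,y0,x1,y1=[int(k*s) for k in box]; m=np.zeros(mask.shape,np.uint8); m[y0:y1,x0:x1]=mask[y0:y1,x0:x1]*255
    cs,_=cv2.findContours(m,cv2.RETR_EXTERNAL,cv2.CHAIN_APPROX_NONE)
    return [c for c in cs if lo<cv2.contourArea(c)<hi]
def rect(c,z):
    p=np.array([ray(d,u,v,z)[:2] for u,v in c[:,0]],np.float32); return cv2.minAreaRect(p)
dark=(h[...,2]<60)
for n,b in(("sq",(200,280,310,390)),("long",(560,260,680,400))):
    for c in blobs(dark,300,9000,b): print(n,rect(c,.018))
g=(h[...,1]<60)&(h[...,2]>120)
for c in blobs(g,100,2000,(365,250,450,315)): print("jaw",rect(c,.042))
for b in((335,330,375,370),(405,350,445,390),(472,335,512,375)):
    for c in blobs(g,10,500,b):
        (u,v),r=cv2.minEnclosingCircle(c); print("post",u,v,r,ray(d,u,v,.03)[:2],cv2.contourArea(c))
for n,p in(("reel",(312,160)),("flux",(523,172))): print(n,ray(d,p[0]*s,p[1]*s,.04)[:2])
c=i[int(320*s):int(440*s),int(320*s):int(520*s)]; cv2.imwrite("pics/crop.png",cv2.resize(c,None,fx=6,fy=6,interpolation=cv2.INTER_CUBIC))
E
python3 m.py
```

```text
jaw ((0.572504997253418, -0.0015587322413921356), (0.028035685420036316, 0.06094183772802353), 86.1819839477539)
jaw ((0.5752003192901611, 0.055762145668268204), (0.029396969825029373, 0.061692338436841965), 87.21495819091797)
post 226.28260803222656 222.92391967773438 6.929773807525635 [0.46788384 0.10963072] 129.0
post 271.0 234.5 4.924529075622559 [0.43951972 0.00155213] 53.5
post 314.34210205078125 226.0263214111328 6.4165191650390625 [ 0.45957216 -0.10339671] 96.0
reel [0.76744212 0.17702713]
flux [ 0.74633796 -0.15833867]
```

View pics/crop.png

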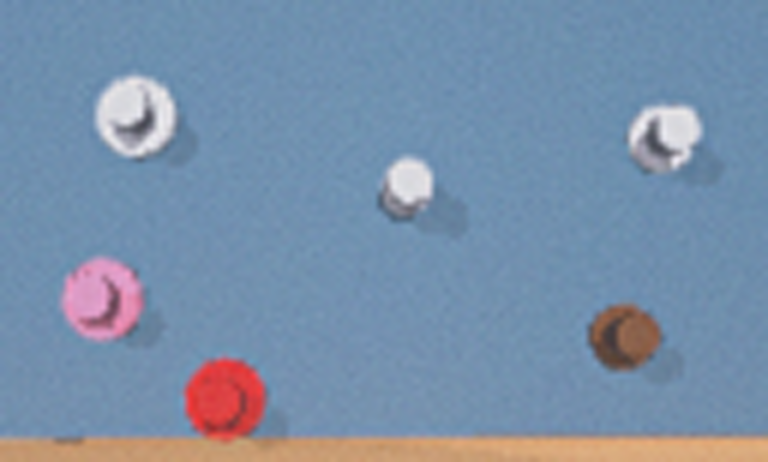

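The crop confirms it. The silver posts' heads are at about (131,103), (410,183) and (680,128) in crop pixels. The pink, red and brown ones are the look-alikes and stay untouched. I'm moving over the middle area for a wrist view.

{"method": "move_arm", "body": {"increments": [[[0.145,-0.205,0,0,0,0.0385],[0.145,-0.205,0,0,0,0.0385],[0.145,-0.205,0,0,0,0.0385],[0.145,-0.205,0,0,0,0.0385],[0.145,-0.205,0,0,0,0.0385],[0.145,-0.205,0,0,0,0.0385],[0.145,-0.205,0,0,0,0.0385],[0.145,-0.205,0,0,0,0.0385],[0.145,-0.205,0,0,0,0.0385],[0.145,-0.205,0,0,0,0.0385],[0,0,0,0,0,0],[0,0,0,0,0,0]]]}}

```text
time: 1.6
position: [0.5177, 0.063, 0.2418]
tool_rot: [-0.075, -3.139, -0.001]
contact_force: [-0.1, 0.1, 0.1]
finger_gap: 0.0855
grasp_force: 0.0
```

```bash
cat >> m.py <<'E'
print("----")
print("gray",h[int(335*s),int(252*s)],h[int(331*s),int(619*s)])
for n,b in(("sq",(195,280,310,390)),("long",(560,260,685,400))):
    for t in(70,90):
      for c in blobs(h[...,2]<t,300,20000,b): print(n,t,rect(c,.018))
for u,v in((131,103),(410,183),(680,128)): print("head",ray(d,204-.42+u/6,204-.42+v/6,.07)[:2])
for u,v in((136,116),(660,138)): print("foot",ray(d,204-.42+u/6,204-.42+v/6,.008)[:2])
E
python3 m.py | sed -n '/----/,$p'
python3 - <<'E'
from h import *
d,i=im("wrist"); np.savez("w1.npz",frame=i,**{k:d[k] for k in("intrinsics","R","t")})
cv2.imwrite("pics/w1.png",cv2.resize(i,(800,600)))
print(-np.array(d["R"]).T@np.array(d["t"]),np.array(d["R"]))
s=env.get_state(); print(s["position"],s["tool_rot"],s["time"])
E
```

```text
----
gray [109  38  73] [116  32  64]
sq 70 ((0.49182072281837463, 0.2714167535305023), (0.09952930361032486, 0.09933685511350632), 15.0103759765625)
sq 90 ((0.49189668893814087, 0.27083778381347656), (0.10159283131361008, 0.10178448259830475), 14.962342262268066)
long 70 ((0.49531397223472595, -0.30415698885917664), (0.16691380739212036, 0.1014162227511406), 16.460317611694336)
long 90 ((0.4950769245624542, -0.30393439531326294), (0.1691526472568512, 0.10398110747337341), 16.470434188842773)
head [0.46982971 0.10884704]
head [4.38264532e-01 1.50250290e-04]
head [ 0.45926238 -0.10524017]
foot [0.46965176 0.11128845]
foot [ 0.45980563 -0.1038151 ]
[0.43687899 0.06707584 0.3733544 ] [[ 4.70811851e-02  9.98890929e-01  5.22882329e-04]
 [ 9.48188050e-01 -4.48560263e-02  3.14527200e-01]
 [ 3.14201822e-01 -1.43125226e-02 -9.49248317e-01]]
[0.51754936 0.06352254 0.24204968] [-7.27987659e-02 -3.13966654e+00 -6.69046164e-04] 1.65
```

View pics/w1.png

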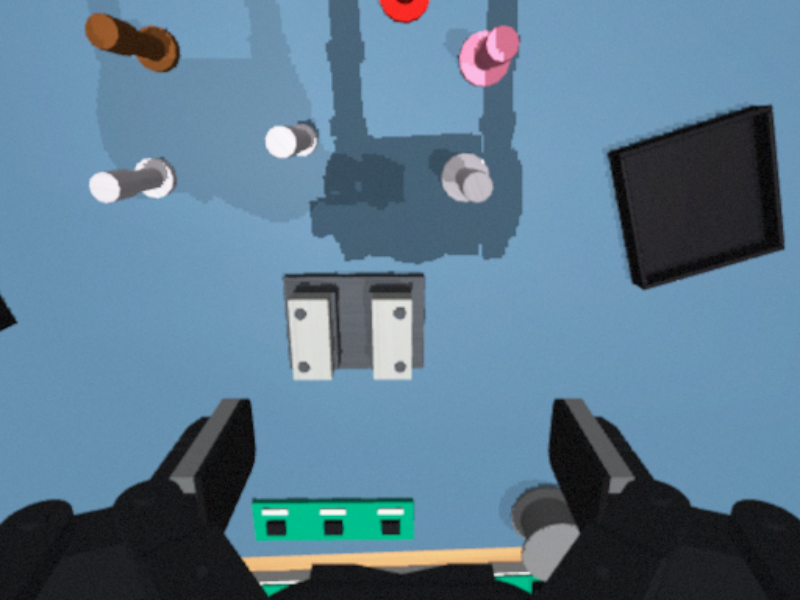

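The wrist view shows the jaw tops around (311,339) and (392,339). The post heads are at (104,187), (281,141) and (478,186). Now I'm measuring these precisely.

```bash
cat > m2.py <<'E'
from h import *
d=dict(np.load("w1.npz")); i=d["frame"]; h=cv2.cvtColor(i,cv2.COLOR_BGR2HSV); s=.64
m=((h[...,1]<50)&(h[...,2]>185)).astype(np.uint8)*255; m[int(290*s):,:]=((h[...,1]<50)&(h[...,2]>150)).astype(np.uint8)[int(290*s):]*255
m[int(385*s):]=0
m=cv2.morphologyEx(m,cv2.MORPH_CLOSE,np.ones((7,7)))
for c in cv2.findContours(m,cv2.RETR_EXTERNAL,cv2.CHAIN_APPROX_NONE)[0]:
    if cv2.contourArea(c)<60: continue
    b=cv2.boundingRect(c); z=.042 if b[1]>280*s else .07
    p=np.array([ray(d,u,v,z)[:2] for u,v in c[:,0]],np.float32)
    print([int(k/s) for k in b],cv2.minAreaRect(p) if z<.05 else "")
for u,v in((104,187),(281,141),(478,186)): print("head",ray(d,(u+.5)*s-.5,(v+.5)*s-.5,.07)[:2])
E
python3 m2.py
```

```text
[371, 300, 40, 79] ((0.5756461024284363, 0.05373965576291084), (0.027234507724642754, 0.05881759151816368), 87.63619995117188)
[287, 300, 45, 79] ((0.5729607343673706, -0.0029647406190633774), (0.027462823316454887, 0.058744486421346664), 87.48088073730469)
[89, 171, 31, 31] 
[142, 167, 31, 31] 
[443, 154, 48, 46] 
[265, 125, 51, 32] 
head [ 0.46042625 -0.10595535]
head [ 0.43996537 -0.0008004 ]
head [0.47004014 0.10980968]
```

{"method": "move_arm", "body": {"increments": [[[-0.079,0.077,-0.2,0,0,0],[-0.079,0.077,-0.2,0,0,0],[-0.079,0.077,-0.2,0,0,0],[0,0,-0.175,0,0,0],[0,0,-0.175,0,0,0],[0,0,0,0,0,0],[0,0,0,0,0,0]]], "gripper": 0.4}}

```text
time: 2.52
position: [0.4713, 0.1096, 0.0535]
tool_rot: [0.072, 3.139, 0.0]
contact_force: [0.4, -0.3, -0.1]
finger_gap: 0.0513
grasp_force: 0.0
```

{"method": "move_arm", "body": {"increments": [[[0,0,0,0,0,0],[0,0,0,0,0,0],[0,0,0,0,0,0],[0,0,0,0,0,0]]], "gripper": 1}}

```text
time: 3.02
position: [0.4716, 0.1091, 0.0536]
tool_rot: [0.074, 3.138, 0.001]
contact_force: [-1.6, -0.0, 6.1]
finger_gap: 0.0164
grasp_force: 58.3
```

{"method": "move_arm", "body": {"increments": [[[0,0,0.2,0,0,0],[0,0,0.2,0,0,0],[0.171,-0.139,0,0,0,0],[0.171,-0.139,0,0,0,0],[0.171,-0.139,0,0,0,0],[0,0,-0.075,0,0,0],[0,0,-0.075,0,0,0],[0,0,0,0,0,0],[0,0,0,0,0,0]]]}}

```text
time: 4.15
position: [0.5731, 0.0263, 0.1026]
tool_rot: [-0.072, -3.141, -0.0]
contact_force: [-0.0, -0.4, -1.5]
finger_gap: 0.0161
grasp_force: 58.6
```

```bash
python3 - <<'E'
from h import *
d,i=im("wrist"); np.savez("w2.npz",frame=i,**{k:d[k] for k in("intrinsics","R","t")})
e,j=im("scene")
s=env.get_state(); print(s["position"],s["tool_rot"],s["contact_force"])
a=cv2.resize(i[190:384,110:400],(800,535),interpolation=cv2.INTER_CUBIC)
p=proj(e,[.574,.026,.07]).astype(int);print(p)
b=cv2.resize(j[p[1]-40:p[1]+40,p[0]-50:p[0]+50],(400,320),interpolation=cv2.INTER_CUBIC)
a=cv2.resize(a,(400,268)); o=np.zeros((320,800,3),np.uint8);o[:268,:400]=a;o[:,400:]=b
cv2.imwrite("pics/w2.png",o)
E
```

```text
[0.57355021 0.02604498 0.10298607] [7.20553952e-02 3.13972220e+00 5.09400985e-05] [-0.05599351  0.40391627 -1.2395368 ]
[258 190]
```

View pics/w2.png

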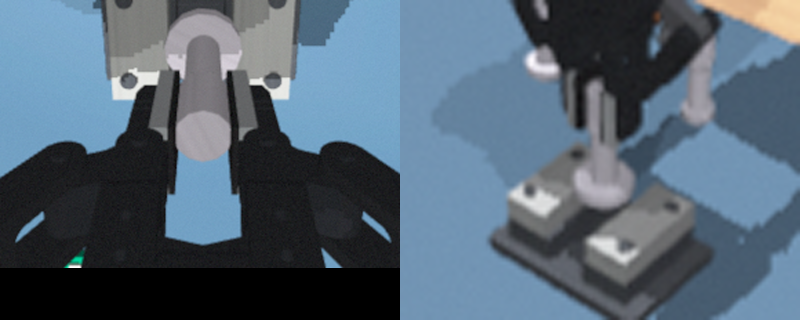

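```bash
python3 - <<'E'
from h import *
d=dict(np.load("w2.npz")); i=d["frame"]; g=cv2.cvtColor(i,cv2.COLOR_BGR2GRAY).astype(int)
sx=400/290; X=lambda u,v:(110+u/sx,190+v/sx)
for z,n,p in((.055,"foot",(204,40)),(.073+.02,"",(204,40)),(.042,"hl",(129,80)),(.042,"hr",(271,80)),(.119,"headtop",(203,135))): print(n,ray(d,*X(*p),z))
# dark holes refined
m=((g<110)).astype(np.uint8)
for v in(236,240,244,250): print(v,list(g[v,180:336:2]))
E
```

```text
foot [0.56841546 0.02742038 0.055     ]
 [0.55221108 0.02801726 0.093     ]
hl [ 0.59275481 -0.00898574  0.042     ]
hr [0.59579339 0.05784617 0.042     ]
headtop [0.57142203 0.02678689 0.119     ]
236 [np.int64(159), np.int64(160), np.int64(160), np.int64(132), np.int64(109), np.int64(143), np.int64(156), np.int64(149), np.int64(150), np.int64(155), np.int64(156), np.int64(153), np.int64(152), np.int64(156), np.int64(158), np.int64(157), np.int64(153), np.int64(153), np.int64(154), np.int64(150), np.int64(152), np.int64(153), np.int64(155), np.int64(155), np.int64(151), np.int64(156), np.int64(179), np.int64(206), np.int64(206), np.int64(206), np.int64(206), np.int64(205), np.int64(163), np.int64(113), np.int64(115), np.int64(116), np.int64(119), np.int64(122), np.int64(125), np.int64(124), np.int64(120), np.int64(121), np.int64(117), np.int64(119), np.int64(112), np.int64(183), np.int64(207), np.int64(210), np.int64(207), np.int64(206), np.int64(202), np.int64(178), np.int64(149), np.int64(153), np.int64(157), np.int64(154), np.int64(154), np.int64(155), np.int64(154), np.int64(157
[... 3077 characters left out ...]
p.int64(114), np.int64(112), np.int64(117), np.int64(120), np.int64(116), np.int64(116), np.int64(120), np.int64(122), np.int64(122), np.int64(125), np.int64(123), np.int64(122), np.int64(115), np.int64(116), np.int64(114), np.int64(109), np.int64(59), np.int64(23), np.int64(27), np.int64(102), np.int64(101), np.int64(103), np.int64(102), np.int64(100), np.int64(143), np.int64(234), np.int64(233), np.int64(234), np.int64(234), np.int64(233), np.int64(142), np.int64(106), np.int64(111), np.int64(112), np.int64(110), np.int64(110), np.int64(212), np.int64(231), np.int64(233), np.int64(185), np.int64(160), np.int64(160), np.int64(162), np.int64(160), np.int64(159), np.int64(159), np.int64(159)]
```

{"method": "move_arm", "body": {"increments": [[[0.004,-0.006,-0.025,0,0,0],[0,0,-0.008,0,0,0],[0,0,-0.006,0,0,0],[0,0,0,0,0,0]]]}}

```text
time: 4.75
position: [0.5745, 0.0244, 0.0954]
tool_rot: [0.073, 3.14, 0.0]
contact_force: [-1.2, 0.4, 5.9]
finger_gap: 0.0159
grasp_force: 59.3
```

{"method": "move_arm", "body": {"increments": [[[0,0,0,0,0,0],[0,0,0,0,0,0],[0,0,0,0,0,0],[0,0,0,0,0,0],[0,0,0,0,0,0],[0,0,0,0,0,0]]], "gripper": 0.7}}

```text
time: 5.5
position: [0.5742, 0.0244, 0.0945]
tool_rot: [-0.073, -3.141, -0.0]
contact_force: [-0.0, -0.2, 0.4]
finger_gap: 0.0259
grasp_force: 0.0
```

```bash
python3 - <<'E'
from h import *
d,i=im("scene"); p=proj(d,[.574,.026,.07]).astype(int)
cv2.imwrite("pics/s3.png",cv2.resize(i[p[1]-40:p[1]+40,p[0]-50:p[0]+50],(500,400),interpolation=cv2.INTER_CUBIC))
s=env.get_state(); print(s["position"],s["contact_force"],s["finger_gap"])
E
```

```text
[0.57423332 0.0244002  0.09448542] [ 0.2425509   0.76058932 -0.32689903] 0.0256853732172878
```

View pics/s3.png

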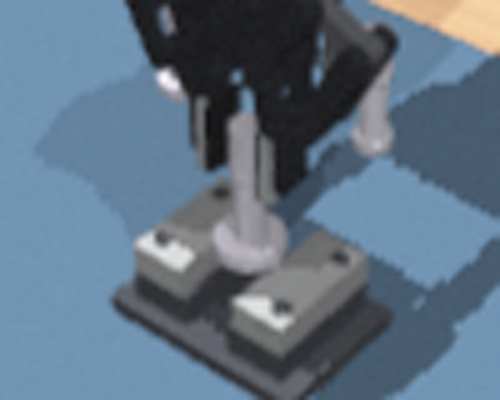

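The post stopped on top of the go jaws and stands upright, so it's a reject for the long tray.

{"method": "move_arm", "body": {"increments": [[[0,0,0,0,0,0],[0,0,0,0,0,0],[0,0,0,0,0,0],[0,0,0.15,0,0,0],[-0.034,-0.264,0,0,0,0],[-0.034,-0.264,0,0,0,0],[-0.034,-0.264,0,0,0,0],[-0.034,-0.264,0,0,0,0],[-0.034,-0.264,0,0,0,0],[-0.034,-0.264,0,0,0,0],[0,0,0,0,0,0],[0,0,0,0,0,0]]], "gripper": 1}}

```text
time: 7.05
position: [0.5332, -0.2919, 0.1241]
tool_rot: [-0.074, -3.14, -0.002]
contact_force: [-0.1, 0.6, -0.2]
finger_gap: 0.0164
grasp_force: 58.7
```

{"method": "move_arm", "body": {"increments": [[[0,0,-0.16,0,0,0],[0,0,-0.12,0,0,0],[0,0,-0.03,0,0,0],[0,0,-0.015,0,0,0],[0,0,0,0,0,0]]]}}

```text
time: 7.68
position: [0.534, -0.2923, 0.0604]
tool_rot: [0.072, 3.14, -0.001]
contact_force: [0.2, 0.1, -0.1]
finger_gap: 0.0163
grasp_force: 58.7
```

{"method": "move_arm", "body": {"increments": [[[0,0,-0.012,0,0,0],[0,0,-0.008,0,0,0],[0,0,0,0,0,0]]]}}

```text
time: 8.05
position: [0.5338, -0.2926, 0.0567]
tool_rot: [0.073, 3.139, -0.001]
contact_force: [-1.1, 1.0, 6.2]
finger_gap: 0.0164
grasp_force: 59.4
```

{"method": "move_arm", "body": {"increments": [[[0,0,0,0,0,0],[0,0,0,0,0,0],[0,0,0,0,0,0],[0,0,0.15,0,0,0],[0,0,0.15,0,0,0],[-0.0925,0.234,0,0,0,0],[-0.0925,0.234,0,0,0,0],[-0.0925,0.234,0,0,0,0],[-0.0925,0.234,0,0,0,0],[0,0,0,0,0,0],[0,0,0,0,0,0]]], "gripper": 0.4}}

```text
time: 9.43
position: [0.4601, -0.1056, 0.1158]
tool_rot: [0.072, 3.14, -0.001]
contact_force: [0.3, 0.4, 0.8]
finger_gap: 0.051
grasp_force: 0.0
```

```bash
python3 - <<'E'
from h import *
d,i=im("wrist"); e,j=im("top")
o=np.zeros((384,800,3),np.uint8); o[:,:512]=i; p=proj(e,[.495,-.304,.02]).astype(int)
k=j[p[1]-45:p[1]+45,p[0]-45:p[0]+45]; o[:k.shape[0]*3,512:512+270]=cv2.resize(k,None,fx=3,fy=3)[:, :270]
cv2.imwrite("pics/w4.png",o)
E
```

```text
(no output)
```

View pics/w4.png

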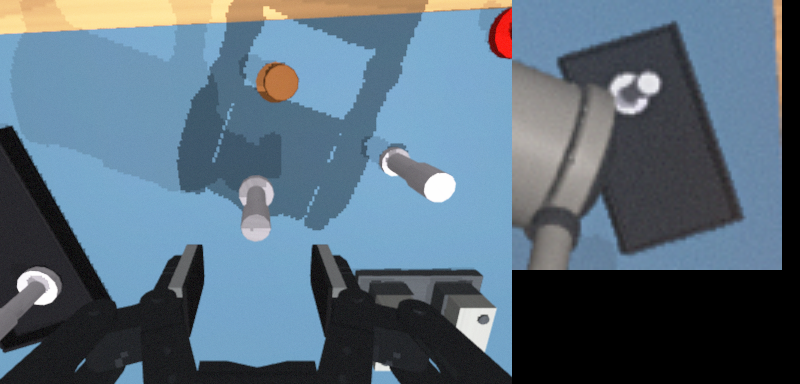

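The first post stands upright in the long tray at (640,92). The next silver post, at (256,205), is centred between the fingers.

{"method": "move_arm", "body": {"increments": [[[0,0,-0.16,0,0,0],[0,0,-0.155,0,0,0],[0,0,0,0,0,0],[0,0,0,0,0,0]]]}}

```text
time: 10.02
position: [0.4602, -0.106, 0.0532]
tool_rot: [0.074, 3.14, -0.0]
contact_force: [-0.1, -0.7, 1.1]
finger_gap: 0.0511
grasp_force: 0.0
```

{"method": "move_arm", "body": {"increments": [[[0,0,0,0,0,0],[0,0,0,0,0,0],[0,0,0,0,0,0],[0,0,0,0,0,0]]], "gripper": 1}}

```text
time: 10.52
position: [0.4601, -0.1055, 0.0535]
tool_rot: [0.073, 3.139, -0.001]
contact_force: [-0.6, -0.4, 6.9]
finger_gap: 0.0163
grasp_force: 58.4
```

{"method": "move_arm", "body": {"increments": [[[0,0,0.2,0,0,0],[0,0,0.2,0,0,0],[0.1425,0.1625,0,0,0,0],[0.1425,0.1625,0,0,0,0],[0.1425,0.1625,0,0,0,0],[0.1425,0.1625,0,0,0,0],[0,0,-0.075,0,0,0],[0,0,-0.075,0,0,0],[0,0,0,0,0,0],[0,0,0,0,0,0]]]}}

```text
time: 11.78
position: [0.5732, 0.024, 0.1027]
tool_rot: [-0.075, -3.14, -0.0]
contact_force: [0.8, 0.0, -1.5]
finger_gap: 0.016
grasp_force: 58.7
```

```bash
python3 - <<'E'
from h import *
d,i=im("wrist")
s=env.get_state(); print(s["position"],s["contact_force"])
a=cv2.resize(i[175:285,170:350],None,fx=4.4,fy=4.4,interpolation=cv2.INTER_CUBIC)
cv2.imwrite("pics/w5.png",a)
np.savez("w5.npz",frame=i,**{k:d[k] for k in("intrinsics","R","t")})
E
```

```text
[0.5734785  0.02406554 0.10298288] [-0.01119938 -0.62137551 -0.28385342]
```

View pics/w5.png

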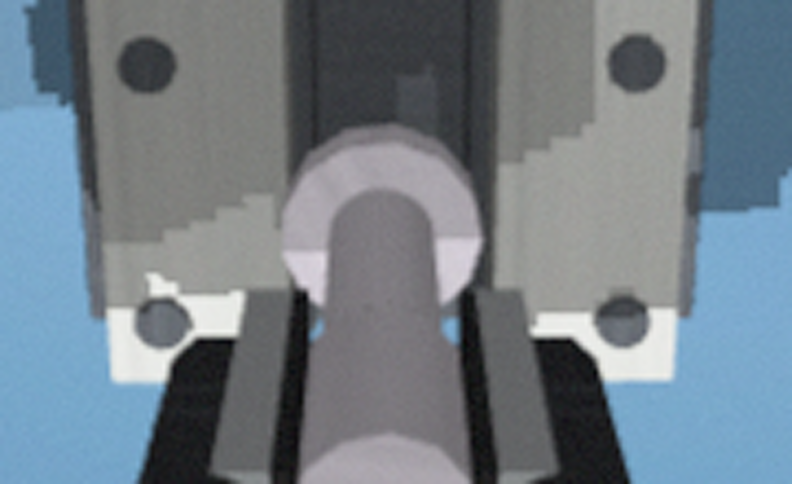

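The foot centre is at column 382 and the slot middle at 393, so I need about +1.2 mm in y.

{"method": "move_arm", "body": {"increments": [[[0,0.006,0,0,0,0],[0,0,-0.025,0,0,0],[0,0,-0.02,0,0,0],[0,0,-0.02,0,0,0],[0,0,0,0,0,0]]]}}

```text
time: 12.45
position: [0.5732, 0.026, 0.089]
tool_rot: [-0.073, -3.14, -0.0]
contact_force: [0.2, 0.6, 0.5]
finger_gap: 0.0161
grasp_force: 58.7
```

Past the go jaws with no force, so I'm continuing down.

{"method": "move_arm", "body": {"increments": [[[0,0,-0.025,0,0,0],[0,0,-0.015,0,0,0],[0,0,-0.01,0,0,0],[0,0,0,0,0,0]]]}}

```text
time: 12.95
position: [0.5735, 0.026, 0.0796]
tool_rot: [0.073, 3.141, 0.0]
contact_force: [-0.8, 0.1, -0.2]
finger_gap: 0.0158
grasp_force: 58.9
```

{"method": "move_arm", "body": {"increments": [[[0,0,-0.01,0,0,0],[0,0,0,0,0,0]]]}}

```text
time: 13.2
position: [0.574, 0.026, 0.0791]
tool_rot: [0.073, 3.139, -0.0]
contact_force: [-3.6, -0.3, 10.4]
finger_gap: 0.0158
grasp_force: 60.2
```

{"method": "move_arm", "body": {"increments": [[[0,0,0,0,0,0],[0,0,0,0,0,0],[0,0,0,0,0,0],[0,0,0,0,0,0],[0,0,0,0,0,0],[0,0,0,0,0,0]]], "gripper": 0.7}}

```text
time: 13.95
position: [0.5735, 0.026, 0.0775]
tool_rot: [-0.073, -3.141, -0.0]
contact_force: [0.2, 0.3, -0.0]
finger_gap: 0.0255
grasp_force: 0.0
```

```bash
python3 - <<'E'
from h import *
d,i=im("scene"); p=proj(d,[.574,.026,.06]).astype(int)
cv2.imwrite("pics/s6.png",cv2.resize(i[p[1]-40:p[1]+40,p[0]-50:p[0]+50],(500,400),interpolation=cv2.INTER_CUBIC))
s=env.get_state(); print(s["position"],s["contact_force"],s["finger_gap"])
E
```

```text
[0.57346133 0.02602161 0.07751887] [ 0.05263049  1.74127138 -0.78128318] 0.025728184790167828
```

View pics/s6.png

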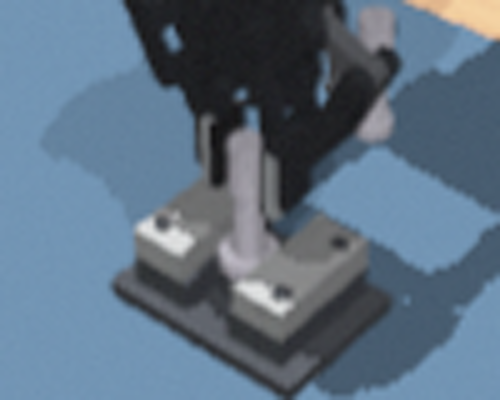

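The post went past the go jaws and rests on the no-go step, so it's good and goes in the square tray.

{"method": "move_arm", "body": {"increments": [[[0,0,0,0,0,0],[0,0,0,0,0,0],[0,0,0,0,0,0],[0,0,0.15,0,0,0],[0,0,0.1,0,0,0],[-0.082,0.245,0,0,0,0],[-0.082,0.245,0,0,0,0],[-0.082,0.245,0,0,0,0],[-0.082,0.245,0,0,0,0],[-0.082,0.245,0,0,0,0],[0,0,0,0,0,0],[0,0,0,0,0,0]]], "gripper": 1}}

```text
time: 15.5
position: [0.4914, 0.2708, 0.1274]
tool_rot: [-0.072, -3.141, 0.001]
contact_force: [-0.3, 0.1, -0.8]
finger_gap: 0.0163
grasp_force: 58.8
```

{"method": "move_arm", "body": {"increments": [[[0,0,-0.15,0,0,0],[0,0,-0.13,0,0,0],[0,0,-0.04,0,0,0],[0,0,-0.02,0,0,0],[0,0,0,0,0,0]]]}}

```text
time: 16.12
position: [0.4921, 0.2708, 0.0601]
tool_rot: [0.074, 3.14, 0.001]
contact_force: [-0.1, 0.6, -1.0]
finger_gap: 0.0162
grasp_force: 58.8
```

{"method": "move_arm", "body": {"increments": [[[0,0,-0.013,0,0,0],[0,0,-0.009,0,0,0],[0,0,0,0,0,0]]]}}

```text
time: 16.5
position: [0.4917, 0.2712, 0.0556]
tool_rot: [0.073, 3.14, 0.001]
contact_force: [0.7, -0.4, 3.3]
finger_gap: 0.0164
grasp_force: 59.0
```

{"method": "move_arm", "body": {"increments": [[[0,0,0,0,0,0],[0,0,0,0,0,0],[0,0,0,0,0,0],[0,0,0.15,0,0,0],[0,0,0.15,0,0,0],[-0.052,-0.272,0,0,0,0],[-0.052,-0.272,0,0,0,0],[-0.052,-0.272,0,0,0,0],[-0.052,-0.272,0,0,0,0],[-0.052,-0.272,0,0,0,0],[0,0,0,0,0,0],[0,0,0,0,0,0]]], "gripper": 0.4}}

```text
time: 18.0
position: [0.4396, -0.001, 0.1152]
tool_rot: [0.075, 3.14, 0.001]
contact_force: [0.5, 0.8, -0.5]
finger_gap: 0.0514
grasp_force: 0.0
```

{"method": "move_arm", "body": {"increments": [[[0,0,-0.16,0,0,0],[0,0,-0.15,0,0,0],[0,0,0,0,0,0],[0,0,0,0,0,0]]]}}

```text
time: 18.5
position: [0.4401, -0.0002, 0.0538]
tool_rot: [0.071, 3.14, 0.0]
contact_force: [0.5, 0.3, 1.2]
finger_gap: 0.0514
grasp_force: 0.0
```

{"method": "move_arm", "body": {"increments": [[[0,0,0,0,0,0],[0,0,0,0,0,0],[0,0,0,0,0,0],[0,0,0,0,0,0]]], "gripper": 1}}

```text
time: 19.0
position: [0.4401, -0.001, 0.0541]
tool_rot: [0.074, 3.139, 0.0]
contact_force: [-0.5, 1.5, 6.0]
finger_gap: 0.0163
grasp_force: 58.3
```

{"method": "move_arm", "body": {"increments": [[[0,0,0.2,0,0,0],[0,0,0.2,0,0,0],[0.167,0.033,0,0,0,0],[0.167,0.033,0,0,0,0],[0.167,0.033,0,0,0,0],[0.167,0.033,0,0,0,0],[0,0,-0.075,0,0,0],[0,0,-0.075,0,0,0],[0,0,0,0,0,0],[0,0,0,0,0,0]]]}}

```text
time: 20.25
position: [0.5727, 0.0252, 0.1033]
tool_rot: [-0.074, -3.141, -0.0]
contact_force: [-0.4, 0.1, -0.9]
finger_gap: 0.0159
grasp_force: 58.6
```

```bash
python3 - <<'E'
from h import *
d,i=im("wrist"); e,j=im("top")
s=env.get_state(); print(s["position"],s["contact_force"])
a=cv2.resize(i[175:285,170:350],None,fx=4.4,fy=4.4,interpolation=cv2.INTER_CUBIC)
p=proj(e,[.492,.271,.02]).astype(int)
b=cv2.resize(j[p[1]-35:p[1]+35,p[0]-35:p[0]+35],(100,100))
a=np.vstack([a,np.zeros((104,a.shape[1],3),np.uint8)]); a[-102:-2,:100]=b
cv2.imwrite("pics/w7.png",a)
E
```

```text
[0.57313783 0.02527011 0.10378978] [-0.03525041 -0.36413877 -0.37314056]
```

View pics/w7.png

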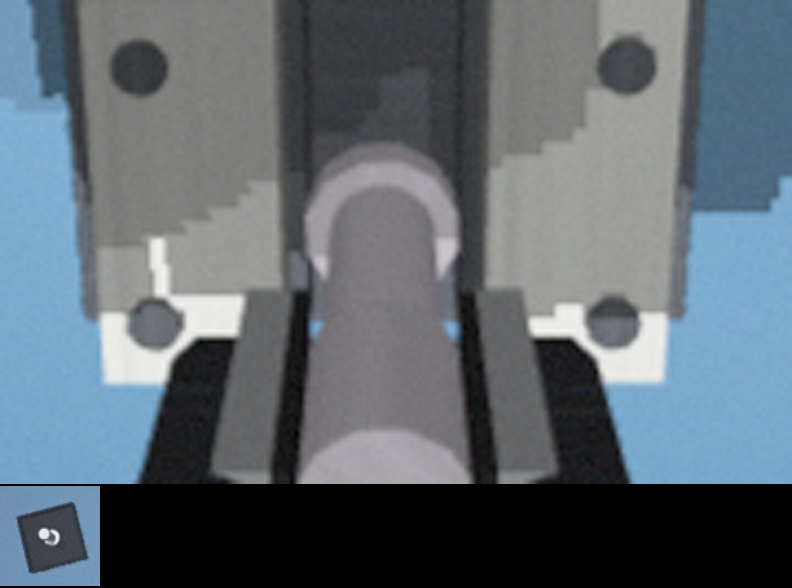

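The second post stands in the square tray. This post's foot is centred in the slot to within about 0.3 mm (column 382 against 384), so I'm lowering it.

{"method": "move_arm", "body": {"increments": [[[0,0.0015,-0.03,0,0,0],[0,0,-0.03,0,0,0],[0,0,-0.02,0,0,0],[0,0,-0.02,0,0,0],[0,0,0,0,0,0]]]}}

```text
time: 20.98
position: [0.5728, 0.0257, 0.0827]
tool_rot: [-0.073, -3.14, -0.0]
contact_force: [-0.5, 0.1, -0.1]
finger_gap: 0.0162
grasp_force: 58.6
```

{"method": "move_arm", "body": {"increments": [[[0,0,-0.01,0,0,0],[0,0,-0.01,0,0,0],[0,0,-0.01,0,0,0],[0,0,0,0,0,0]]]}}

```text
time: 21.48
position: [0.5729, 0.0257, 0.0769]
tool_rot: [-0.073, -3.14, -0.0]
contact_force: [-0.2, 0.5, -1.0]
finger_gap: 0.0159
grasp_force: 58.6
```

Foot at about 23 mm, below the no-go step, with no force.

{"method": "move_arm", "body": {"increments": [[[0,0,-0.02,0,0,0],[0,0,-0.02,0,0,0],[0,0,-0.012,0,0,0],[0,0,-0.008,0,0,0],[0,0,0,0,0,0]]]}}

```text
time: 22.1
position: [0.573, 0.0257, 0.065]
tool_rot: [-0.073, -3.141, -0.0]
contact_force: [0.2, -0.3, -0.8]
finger_gap: 0.016
grasp_force: 58.6
```

{"method": "move_arm", "body": {"increments": [[[0,0,-0.008,0,0,0],[0,0,0,0,0,0]]]}}

```text
time: 22.35
position: [0.5734, 0.0257, 0.0642]
tool_rot: [0.073, 3.14, 0.0]
contact_force: [-1.2, 0.2, 4.3]
finger_gap: 0.0162
grasp_force: 59.2
```

The foot sank to the gauge floor (TCP at 0.064 m, so underside at 10 mm). That's a reject, so rest it, regrasp and take it to the long tray.

{"method": "move_arm", "body": {"increments": [[[0,0,0,0,0,0],[0,0,0,0,0,0],[0,0,0,0,0,0],[0,0,0,0,0,0],[0,0,0,0,0,0],[0,0,0,0,0,0]]], "gripper": 0.7}}

```text
time: 23.1
position: [0.573, 0.0257, 0.0635]
tool_rot: [-0.073, -3.141, -0.0]
contact_force: [-0.2, -0.5, -1.1]
finger_gap: 0.0257
grasp_force: 0.0
```

{"method": "move_arm", "body": {"increments": [[[0,0,0,0,0,0],[0,0,0,0,0,0],[0,0,0,0,0,0],[0,0,0.15,0,0,0],[0,0,0.15,0,0,0],[-0.083,-0.2435,0,0,0,0],[-0.083,-0.2435,0,0,0,0],[-0.083,-0.2435,0,0,0,0],[-0.083,-0.2435,0,0,0,0],[-0.083,-0.2435,0,0,0,0],[-0.083,-0.2435,0,0,0,0],[-0.083,-0.2435,0,0,0,0]]], "gripper": 1}}

```text
time: 24.6
position: [0.456, -0.3166, 0.1234]
tool_rot: [-0.073, -3.141, -0.001]
contact_force: [0.5, -0.0, -0.5]
finger_gap: 0.0165
grasp_force: 58.6
```

{"method": "move_arm", "body": {"increments": [[[0,0,0,0,0,0],[0,0,-0.15,0,0,0],[0,0,-0.11,0,0,0],[0,0,-0.03,0,0,0],[0,0,0,0,0,0]]]}}

```text
time: 25.22
position: [0.4571, -0.3146, 0.0656]
tool_rot: [-0.072, -3.14, -0.001]
contact_force: [0.5, -0.2, -0.3]
finger_gap: 0.0163
grasp_force: 58.7
```

{"method": "move_arm", "body": {"increments": [[[0,0,-0.022,0,0,0],[0,0,-0.013,0,0,0],[0,0,-0.008,0,0,0],[0,0,0,0,0,0]]]}}

```text
time: 25.72
position: [0.4571, -0.3153, 0.0576]
tool_rot: [0.073, 3.14, -0.001]
contact_force: [-1.0, 0.6, 4.2]
finger_gap: 0.016
grasp_force: 59.2
```

{"method": "move_arm", "body": {"increments": [[[0,0,0,0,0,0],[0,0,0,0,0,0],[0,0,0,0,0,0],[0,0,0.15,0,0,0],[0,0,0.2,0,0,0],[0,0,0.2,0,0,0],[0,0.25,0.1,0,0,0],[0,0.25,0,0,0,0],[-0.1,0.25,0,0,0,0],[-0.1,0.25,0,0,0,0],[0,0,0,0,0,0],[0,0,0,0,0,0]]], "gripper": 0.4}}

```text
time: 27.22
position: [0.4174, -0.1155, 0.1873]
tool_rot: [0.072, 3.14, -0.001]
contact_force: [0.7, -0.3, 0.4]
finger_gap: 0.0513
grasp_force: 0.0
```

```bash
python3 - <<'E'
from h import *
d,i=im("scene")
cv2.imwrite("pics/end.png",cv2.resize(i,(800,600)))
E
```

```text
(no output)
```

View pics/end.png

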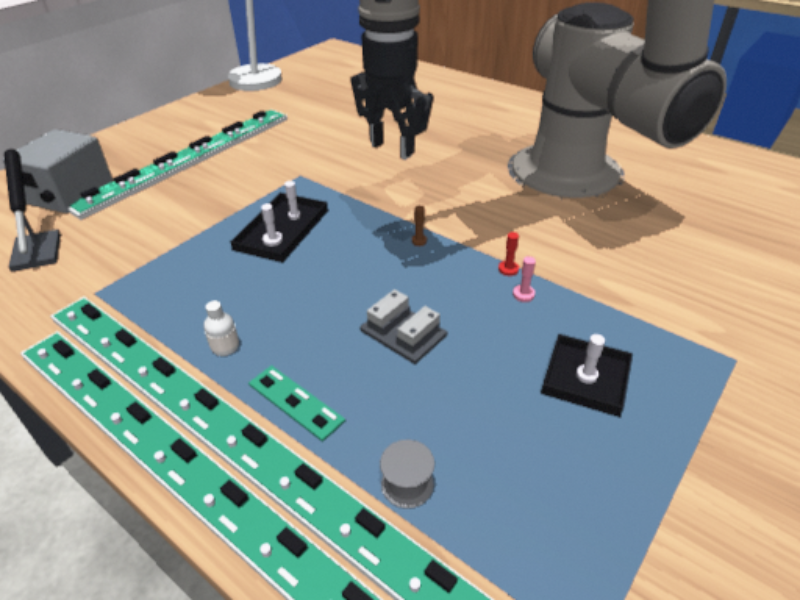

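Two posts stand in the long tray, at (270,225) and (292,200), and one in the square tray at (592,358). Nothing else has moved and the gripper is empty and clear of everything.

```bash
python3 -c "
from workcell import env
print(env.sign_off())"
```

```text
the job is handed in; nothing more can be done
None
```

I gauged all three posts and handed the job in: the good post stands in the square tray and the two rejects stand in the long tray, with the arm clear and nothing else moved (27 s of the 67 s allowed).

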